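# Open the honing case and park its cover

### The job

Squeeze the orange snap tab of the honing case's grey cover inward, towards the black rib, and lift the cover off, tab end first: a tongue at its other end lies under a fixed lip. Set it down flat on the bench clear of the bay and let go, then take it again by its plain end (the end away from the tab) and slide it, tab end first, into the plywood parking bay until it stops, and leave it there. Do not shift the other loose things on the bench.

Things in the scene. Friction and masses are not known exactly. Their poses are not given: they have to be found in the camera images.
- cover: The loose cover described at cover_mid; its origin is the point of its underside 11 mm below cover_mid.
- cover_mid (a point): Loose grey plastic cover, about 180 g, a shallow shell open below, 137 mm long (own x -75 to +62), 60 mm wide (y -30 to +30), 22 mm high. This point is half-way up it, 11 mm above its underside. Own x points to the tab end, z up. A tongue at the plain end reaches to x = -90 mm, a barb at the tab's foot to x = 80 mm.
- cover_pinch (a point): Point to squeeze from above along the cover's x, 36 mm above its underside, at x = 52.5 mm: midway between the far face (x = 30) of the black rib, 6 mm thick, 34 mm wide, and the outer face (x = 75) of the orange tab, an upright plate 5 mm thick, 30 mm wide. Both stand 28 mm above the cover's top. Cover's axes.
- cover_plain (a point): Point on the cover's centre line near its plain end (x = -55 mm), 20 mm in from the plain-end face, 11 mm above the underside; here the cover is 60 mm wide between its upright sides, the place to take it for parking. Cover's axes.
- snap_tab (a joint): The orange tab's straight travel in m: 0 sprung out (its barb hooked under the case's yellow catch), 0.007 pressed fully inward, towards the rib. Spring: starts to move at 3 N, 10 N fully pressed. It frees the case from about 0.004 on and must stay pressed until the barb is above the catch.
- case_rim (a point): Blue honing case, fixed, 145 x 70 mm, white stone inside: centre of its rim, 45 mm above the bench, where the closed cover's underside centre (x = 0) lies. Own x points to the tab end (yellow catch), z up; the closed cover has the same axes. Lips round the cover stand 6 mm above the rim, catch and rear lip 14 mm.
- case_lip (a point): Yellow lip fixed on the case's other end; the cover's tongue lies under it with 2 mm of play. So the cover comes off tab end first: swing the tab end up about 0.2 rad about the plain end's lower edge (cover x = -75 mm, z = rim), draw the cover about 28 mm along its +x, then lift. Case's axes; the point is the lip's top centre.
- bay_home (a point): Fixed plywood parking bay, a slatted shelf 106 mm wide, 110 deep, 74 high. Point in the middle of its mouth, 11 mm above the bench: where cover_mid lies at home (to 2 mm). Own x points into the bay; at home the cover's x does too. Opening 78 wide, 62 high, floor is the bench; 63 mm inside, two dark posts stop the shell beside the tab.
- blank_mid (a point): Small carved wooden blank, 110 x 44 x 30 mm, loose, to be left alone. Its middle; long side along its own x.
- mallet_mid (a point): Wooden carver's mallet standing on its head, 80 mm across, 215 mm high, loose, to be left alone. Point on its axis, 107 mm up.
- gouge_blue_mid (a point): Gouge with a blue handle, 210 mm long, 26 mm thick, lying along its own x, loose, to be left alone. Its middle.
- gouge_wood_mid (a point): Gouge with a brown wooden handle, 210 mm long, 26 mm thick, lying along its own x, loose, to be left alone. Its middle.
- bottle_mid (a point): Clear water bottle, 66 mm across, 200 mm high, standing, loose, to be left alone. Its middle.
- tin_mid (a point): Wax tin, 72 mm across, 60 mm high, standing, loose, to be left alone. Its middle.

How it is judged (in metres and radians):
On the way, in this order (a step that is already met when the one before it is completed fails the run):
1. the tab is pressed in while the cover still sits on the case (value of joint snap_tab above 0.004 m and distance between cover_mid and case_rim below 0.025 m), for 0.05 s.
2. the tab end is up while the other end is still at the case (angle between cover_mid's own z axis and vertical above 0.06 rad and z of cover_plain in the frame of case_rim below 0.03 m), for 0.05 s.
3. the cover is lifted clear of the case, in the gripper (z of cover_mid in the frame of case_rim above 0.04 m and contact force between the fingers and cover above 1 N), for 0.1 s.
4. the cover is set down flat on the bench outside the bay and let go (height (world z) of cover_mid below 0.016 m and angle between cover_mid's own z axis and vertical below 0.08 rad and contact force between the fingers and cover below 0.1 N and horizontal distance between cover_mid and bay_home above 0.05 m and linear speed of cover below 0.02 m/s), for 0.2 s.
5. the cover is taken again by its plain end (contact force between the fingers and cover above 2 N and horizontal distance between the grasp point and cover_plain below 0.045 m), for 0.1 s.
At the end, for the whole second after the job is handed in: The cover lies flat on the bench (tilt under 0.08 rad, right side up), tab end in, in the parking bay, its middle within 8 mm of home along the bay and 14 mm across it, at rest and released (x of cover_mid in the frame of bay_home between -0.008 and 0.008 m and x of cover_plain in the frame of bay_home below -0.03 m and y of cover_mid in the frame of bay_home between -0.014 and 0.014 m and height (world z) of cover_mid between 0.006 and 0.016 m and angle between cover_mid's own z axis and vertical below 0.08 rad and linear speed of cover below 0.02 m/s and contact force between the fingers and cover below 0.1 N); the robot touches nothing.
It fails at once if a loose bystander is shifted by more than 30 mm (distance of any of blank_mid, mallet_mid, gouge_blue_mid, gouge_wood_mid, bottle_mid, tin_mid from where it was at the start of the episode above 0.03 m).
It also fails if it takes over 61 s, if anything falls off the work surface, if the arm or the gripper's body presses on something with over 40 N, if the wrist force passes 120 N, or if a joint passes its speed limit or range.

### The arm

A 7-joint arm with a two-finger parallel gripper is mounted at the origin on the work surface. World frame = base frame: x ahead of the robot, y to its left, z up, the work surface at z = 0. Lengths are in m, angles in degrees, forces in N, time in s.
With the tool pointing down it reaches from about 0.4 to 0.85 m from the base axis. Payload 10.4 kg.
Tool frame: the origin (TCP) lies at the very end of the fingers, on their centre line; the grasp point (between the pads) lies 19 mm behind it; z points along the fingers, y is the line along which they close (so a half turn about z gives the same grasp; the last joint's range is limited). The gripper opens to 87 mm and grips with 3 to 60 N. Pads are 19 mm wide; open, the fingers measure 117 mm over their backs; the gripper's body (75 mm by 190 mm) begins 51 mm behind the grasp point.
Start: joints at [-77.727, 19.034, -3.707, 83.658, 1.238, 77.344, -5.071], TCP at [0.147, 0.608, 0.223] pointing down, gripper open.
Joint ranges: [-148.97, 148.97], [-28.65, 121.19], [-84.17, 76.75], [9.2, 138.47], [-72.65, 252.65], [3.7, 117.97], [-149.18, 149.18]. Speed limits (degrees/s): [127.2, 127.2, 159.86, 159.86, 180, 180, 180].

### API

Orientations are given as a 3x3 rotation matrix whose columns are the frame's x, y, z axes.
In Python, from plant import bot gives the robot as it stands.
- The arm moves only by the tool arm_command, never from a script. Its argument "increments" is a list of rows, each a list of 7 numbers: the shift along the world's x, y, z in m, then the turn, a rotation vector about the world's x, y, z in degrees, then the finger opening in m, from 0 to 0.087. A call has 1 to 20 rows; each row shifts and turns the commanded pose from where the row before left it; what a row does not reach is not made up. A row lasts 1/12 s, in which the tool goes at most 41.7 mm and 7.16 degrees, less where a joint would pass 70% of its speed; a pose out of reach is approached as far as the arm can. A call is refused whole if a number of a shift passes 0.0417 or a number of a turn 7.16, either way. A call with a gripper value outside its range is refused whole. The fingers move at their own pace and stop on an object; "newtons" is the grip in N (left out, the last holds). Time passes only in rows, so rows that do not move let the fingers close. It gives the time, the measured TCP pose, the force, the opening and the grip force at its end, in the units of the state.
- bot.sense(): the state, without advancing time (a new reading comes with each control period).
- bot.grab_frame(name): name is "scene" or "top" or "wrist"; returns the picture (384x512x3 uint8, red, green, blue); there is no depth.
- bot.camera_info(name): a dict with "mtx" (3x3 intrinsics, pixels), "T" (4x4, takes a point from camera to world coordinates). Camera axes: x right, y up, looking along -z (the intrinsics and any distortion apply to the point x, -y, -z); pixel columns grow to the right and rows downward; lengths in m; the calibration is good to about 2 mm. The wrist camera is an equidistant fisheye: a pixel r from the principal point sees the ray r / f radians off the axis. A picture is of the moment at which its call begins: read the wrist's pose just before it. camera_info takes no time and is no camera call; for the wrist camera it gives the pose at the moment of the call.
- bot.job_done(): hands the job in; it is judged then, once.
The state is a dict: "clock": time; "joint_positions": joint angles; "joint_vel": joint speeds; "joint_efforts": joint torques, N m; "position": TCP position; "ee_rot": TCP orientation; "force": force on the tool from outside, world axes, zero at the start; "torque": the same for the moment, N m; "gripper_width": finger opening in m; "grip_force": force on a finger pad.
Only numpy, scipy, OpenCV 4.12 (cv2) and the standard library are available. Lean on these libraries where they do the work, as an engineer would, in place of code of your own. Each camera call takes 0.05 s, during which the arm holds its last target. There are 200 camera calls.

## Working session

There is one attempt and no reset: what is moved stays moved. The work goes in short steps, Python scripts to look and compute and a tool call to move; the robot and the scene stay as the last step left them, time stands still between calls to the robot, and variables do not carry over. Pictures are saved under pics/ and viewed, at most 13 in all, crops included, and the job is handed in when it is done.

Besides the shell and the picture viewer there is one more tool, called after "Emit:" by a JSON object that holds its "op" and its "data". arm_command: Moves the arm, as the interface text tells. Its arguments: {"type":"object","properties":{"increments":{"type":"array","items":{"type":"array","items":{"type":"number"}}},"newtons":{"type":"number"}},"required":["increments"]}

```bash
mkdir -p pics
python3 - <<'E'
from plant import bot
import cv2,numpy as np
for n in("scene","top"):
    f=bot.grab_frame(n); cv2.imwrite(f"pics/{n}0.png",f[:,:,::-1])
    c=bot.camera_info(n); print(n,np.round(c["mtx"],1).tolist(),np.round(c["T"],4).tolist(),[k for k in c])
s=bot.sense(); print(s["clock"],s["position"],np.round(s["ee_rot"],3).tolist(),s["gripper_width"])
E
```

```text
scene [[364.3, 0.0, 264.3], [0.0, 364.3, 192.2], [0.0, 0.0, 1.0]] [[0.239, -0.7342, 0.6354, 1.2635], [0.971, 0.1836, -0.153, -0.1378], [-0.0044, 0.6536, 0.7568, 0.8929], [0.0, 0.0, 0.0, 1.0]] ['mtx', 'T']
top [[350.5, 0.0, 254.9], [0.0, 350.5, 192.1], [0.0, 0.0, 1.0]] [[0.0227, 0.9859, -0.1656, 0.3856], [-0.9997, 0.023, -0.0003, 0.0172], [0.0035, 0.1655, 0.9862, 1.2556], [0.0, 0.0, 0.0, 1.0]] ['mtx', 'T']
0.1 [0.14655862 0.60721886 0.22183511] [[-0.972, 0.235, -0.0], [0.235, 0.972, -0.001], [-0.0, -0.001, -1.0]] 0.08685288764983025
```

View pics/scene0.png

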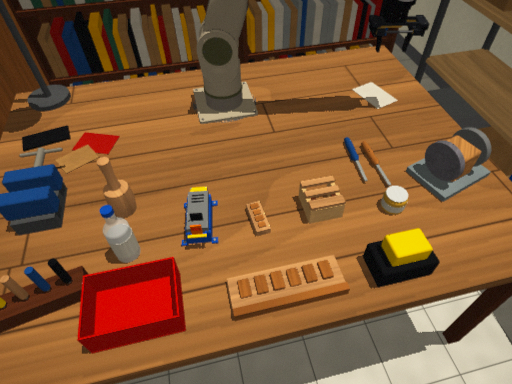

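View pics/top0.png

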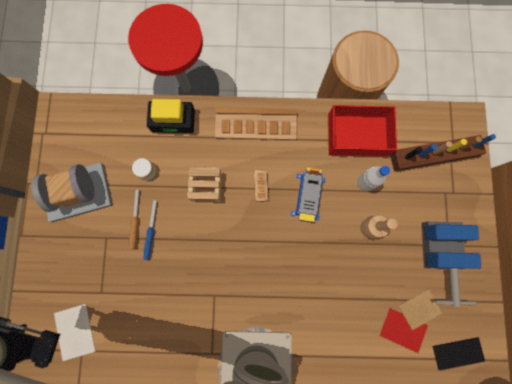

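The scene view shows the case at about (200,215), the bay at (320,200) and the blank at (258,217). In the top view these are at (310,195), (205,185) and (261,186). I'll enlarge the case and bay.

Run:
```python
import cv2,numpy as np
a=cv2.imread("pics/scene0.png");b=cv2.imread("pics/top0.png")
r=lambda i,x,y,w,h:cv2.resize(i[y:y+h,x:x+w],(400,300),interpolation=cv2.INTER_CUBIC)
cv2.imwrite("pics/c0.png",np.vstack([np.hstack([r(a,160,180,80,72) if 0 else r(a,160,180,92,69),r(a,280,165,80,60)]),np.hstack([r(b,270,160,80,60),r(b,165,155,80,60)])]))
```

```text
(no output)
```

View pics/c0.png

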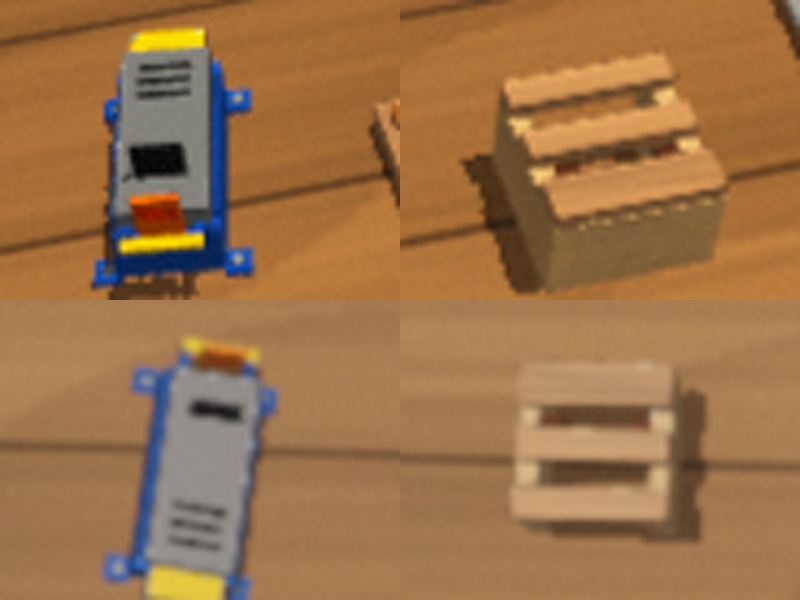

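The crops show the tab end (orange) pointing away from the robot and turned slightly clockwise, with a yellow lip at the near end. The bay's slats run along y, its solid back faces +x and its mouth should face the robot. I'll take coarse measurements by ray casting.

```bash
cat > h.py <<'E'
from plant import bot
import cv2,numpy as np
def rays(n,px,info=None):
    c=info or bot.camera_info(n); K,T=np.array(c["mtx"]),np.array(c["T"])
    p=np.atleast_2d(np.asarray(px,float)); u=(p-K[:2,2])/[K[0,0],K[1,1]]
    if n=="wrist":
        r=np.linalg.norm(u,axis=1,keepdims=True)+1e-12
        d=np.hstack([u/r*np.sin(r),np.cos(r)])
    else: d=np.hstack([u,np.ones((len(u),1))])
    d=d*[1,-1,-1]; d/=np.linalg.norm(d,axis=1,keepdims=True)
    return T[:3,3],d@T[:3,:3].T
def plane(n,px,z,info=None):
    o,d=rays(n,px,info); return o+d*((z-o[2])/d[:,2])[:,None]
def tri(obs):  # list of (o,d)
    A=sum(np.eye(3)-np.outer(d,d) for o,d in obs); b=sum((np.eye(3)-np.outer(d,d))@o for o,d in obs)
    p=np.linalg.solve(A,b); return p,max(np.linalg.norm(np.cross(p-o,d)) for o,d in obs)
def proj(n,P,info=None):
    c=info or bot.camera_info(n); K,T=np.array(c["mtx"]),np.array(c["T"])
    q=(np.atleast_2d(P)-T[:3,3])@T[:3,:3]*[1,-1,-1]
    if n=="wrist":
        r=np.linalg.norm(q[:,:2],axis=1,keepdims=True); u=q[:,:2]/r*np.arctan2(r,q[:,2:])
    else: u=q[:,:2]/q[:,2:]
    return u*[K[0,0],K[1,1]]+K[:2,2]
def blobs(bgr,lo,hi,amin=8):
    m=cv2.inRange(cv2.cvtColor(bgr,cv2.COLOR_BGR2HSV),lo,hi)
    n,l,s,c=cv2.connectedComponentsWithStats(m)
    return [(s[i][4],c[i],s[i][:4],l==i) for i in range(1,n) if s[i][4]>=amin]
E
python3 - <<'E'
from h import *
a=cv2.imread("pics/scene0.png");b=cv2.imread("pics/top0.png")
R={"scene":(160,180,92,75),"top":(285,155,50,75)}
for n,i in(("scene",a),("top",b)):
    x,y,w,h=R[n]; c=i[y:y+h,x:x+w]
    for nm,lo,hi in(("yellow",(22,120,120),(35,255,255)),("orange",(5,200,150),(15,255,255)),("grey",(0,0,80),(180,50,190)),("blue",(110,150,60),(125,255,255)),("black",(0,0,0),(180,120,45))):
        for s in blobs(c,lo,hi):
            p=s[1]+[x,y]; print(n,nm,s[0],p.round(1),s[2][:4],plane(n,p,.065 if nm!="blue" else .003)[0].round(3))
# cover top corners and bay roof in top view
for nm,px in(("bay roof tl,tr,bl,br",[(188.8,168.3),(220.3,168),(187.8,199.2),(219,199.2)]),):
    print(nm,plane("top",px,.074).round(3).tolist())
print("scene bay roof",plane("scene",[(314.6,174.5),(300.5,180.8),(344.5,200),(312,207.5)],.074).round(3).tolist())
print("things", plane("top",[(378,230),(372,182),(261,186),(150,230),(137,220)],.03).round(3).tolist())
c=bot.camera_info("wrist");print(np.round(c["mtx"],1).tolist(),np.round(c["T"],3).tolist())
E
```

```text
scene yellow 76 [197.9 188.9] [30  7 17  5] [ 0.507 -0.163  0.065]
scene yellow 59 [196.7 235.6] [27 54 20  4] [ 0.675 -0.187  0.065]
scene orange 19 [194.4 225.4] [30 45 11  2] [ 0.64  -0.189  0.065]
scene grey 569 [197.5 208.2] [26 11 22 39] [ 0.581 -0.173  0.065]
scene blue 15 [211.  208.5] [50 24  4 11] [ 0.541 -0.135  0.003]
scene blue 9 [210.7 225.3] [50 43  2  6] [ 0.605 -0.145  0.003]
scene blue 12 [193.1 240.4] [31 59  6  4] [ 0.645 -0.202  0.003]
scene blue 8 [199.1 239.5] [37 58  5  4] [ 0.647 -0.185  0.003]
scene black 73 [195.8 216.3] [30 33 13  8] [ 0.609 -0.181  0.065]
top yellow 106 [306.7 217.1] [14 58 16  9] [ 0.503 -0.161  0.065]
top grey 729 [310.6 194.1] [14 15 27 45] [ 0.583 -0.174  0.065]
top black 11 [312.2 181.6] [24 26  8  2] [ 0.627 -0.18   0.065]
bay roof tl,tr,bl,br [[0.662, 0.248, 0.074], [0.666, 0.139, 0.074], [0.554, 0.245, 0.074], [0.557, 0.139, 0.074]]
scene bay roof [[0.543, 0.196, 0.074], [0.558, 0.146, 0.074], [0.662, 0.247, 0.074], [0.665, 0.146, 0.074]]
things [[0.467, -0.415, 0.03], [0.638, -0.399, 0.03], [0.614, -0.004, 0.03], [0.449, 0.379, 0.03], [0.483, 0.427, 0.03]]
[[297.3, 0.0, 256.6], [0.0, 297.3, 186.3], [0.0, 0.0, 1.0]] [[0.234, -0.931, -0.281, 0.07], [0.972, 0.223, 0.069, 0.626], [-0.001, -0.29, 0.957, 0.385], [0.0, 0.0, 0.0, 1.0]]
```

Emit:
{"op": "arm_command", "data": {"increments": [[0.025, -0.026, 0.005, 0, 0, -3, 0.087], [0.025, -0.026, 0.005, 0, 0, -3, 0.087], [0.025, -0.026, 0.005, 0, 0, -3, 0.087], [0.025, -0.026, 0.005, 0, 0, -3, 0.087], [0.025, -0.026, 0.005, 0, 0, -3, 0.087], [0.025, -0.026, 0.005, 0, 0, -3, 0.087], [0.025, -0.026, 0.005, 0, 0, -3, 0.087], [0.025, -0.026, 0.005, 0, 0, -3, 0.087], [0.025, -0.026, 0.005, 0, 0, -3, 0.087], [0.025, -0.026, 0.005, 0, 0, -3, 0.087], [0.025, -0.026, 0.005, 0, 0, -3, 0.087], [0.025, -0.026, 0.005, 0, 0, -3, 0.087], [0.025, -0.026, 0.005, 0, 0, -3, 0.087], [0.025, -0.026, 0.005, 0, 0, -3, 0.087], [0, 0, 0, 0, 0, 0, 0.087], [0, 0, 0, 0, 0, 0, 0.087]]}}

```text
clock: 1.43
position: [0.4979, 0.2414, 0.2925]
ee_rot: [[-0.562, 0.827, 0.0], [0.827, 0.562, -0.001], [-0.001, -0.0, -1.0]]
force: [-0.4, 1.1, -0.2]
gripper_width: 0.0873
grip_force: 0.0
```

Run:
```python
from h import *
import pickle
c=bot.camera_info("wrist");f=bot.grab_frame("wrist")[:,:,::-1];cv2.imwrite("pics/w1.png",f);pickle.dump(c,open("w1.pkl","wb"))
```

Emit:
{"op": "arm_command", "data": {"increments": [[0.006, -0.025, -0.002, 0, 0, -2.7, 0.087], [0.006, -0.025, -0.002, 0, 0, -2.7, 0.087], [0.006, -0.025, -0.002, 0, 0, -2.7, 0.087], [0.006, -0.025, -0.002, 0, 0, -2.7, 0.087], [0.006, -0.025, -0.002, 0, 0, -2.7, 0.087], [0.006, -0.025, -0.002, 0, 0, -2.7, 0.087], [0.006, -0.025, -0.002, 0, 0, -2.7, 0.087], [0.006, -0.025, -0.002, 0, 0, -2.7, 0.087], [0.006, -0.025, -0.002, 0, 0, -2.7, 0.087], [0.006, -0.025, -0.002, 0, 0, -2.7, 0.087], [0.006, -0.025, -0.002, 0, 0, -2.7, 0.087], [0.006, -0.025, -0.002, 0, 0, -2.7, 0.087], [0.006, -0.025, -0.002, 0, 0, -2.7, 0.087], [0.006, -0.025, -0.002, 0, 0, -2.7, 0.087], [0.006, -0.025, -0.002, 0, 0, -2.7, 0.087], [0.006, -0.025, -0.002, 0, 0, -2.7, 0.087], [0, 0, 0, 0, 0, 0, 0.087], [0, 0, 0, 0, 0, 0, 0.087]]}}

```text
clock: 2.98
position: [0.5918, -0.1585, 0.2601]
ee_rot: [[0.156, 0.988, -0.001], [0.988, -0.156, -0.001], [-0.001, -0.001, -1.0]]
force: [-0.7, 0.0, -0.1]
gripper_width: 0.0869
grip_force: 0.0
```

Run:
```python
from h import *
import pickle
c=bot.camera_info("wrist");f=bot.grab_frame("wrist")[:,:,::-1];cv2.imwrite("pics/w2.png",f);pickle.dump(c,open("w2.pkl","wb"))
a=cv2.imread("pics/w1.png")
cv2.imwrite("pics/w12.png",np.vstack([a,f])[:, :] if 0 else np.vstack([cv2.resize(a,(400,300)),cv2.resize(f,(400,300))]))
s=bot.sense();print(s["clock"],s["position"],np.round(s["ee_rot"],3).tolist(),np.round(s["joint_positions"],1))
```

```text
3.0333 [ 0.59207232 -0.15684181  0.26021311] [[0.153, 0.988, -0.001], [0.988, -0.153, 0.0], [0.0, -0.001, -1.0]] [-20.2  18.9  39.8  84.3 -12.1  81.2  11.1]
```

View pics/w12.png

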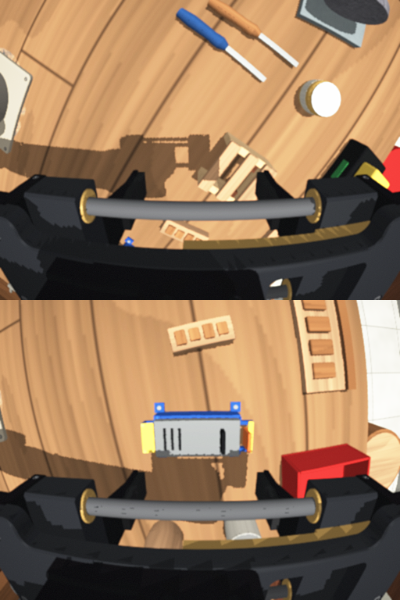

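In w2 the case lies at full-resolution x≈185–325, y≈135–200, with the yellow lip left, orange tab right and black rib near x≈285. Two blue feet are visible above it. w1 shows the bay's slats at about (300,215).

Run:
```python
from h import *
import pickle
c=pickle.load(open("w2.pkl","rb"));f=cv2.imread("pics/w2.png");top=cv2.imread("pics/top0.png")
x,y,w,h=170,120,180,90; cr=f[y:y+h,x:x+w]
for nm,lo,hi,z in(("yellow",(22,120,120),(35,255,255),.059),("orange",(3,180,120),(17,255,255),.095),("grey",(0,0,90),(180,60,200),.067),("black",(0,0,0),(180,160,50),.095)):
    for s in blobs(cr,lo,hi,20):
        p=s[1]+[x,y]
        ct=cv2.findContours(s[3].astype(np.uint8),cv2.RETR_EXTERNAL,cv2.CHAIN_APPROX_NONE)[0][0][:,0]+[x,y]
        W=plane("wrist",ct,z,c)[:,:2]
        r=cv2.minAreaRect((W*1000).astype(np.float32))
        print(nm,s[0],p.round(1),s[2]+[x,y,0,0],plane("wrist",p,z,c)[0].round(4),"rect",np.round(r[0],1),np.round(r[1],1),round(r[2],1))
        if nm=="grey" and s[0]>500:
            # triangulate grey centroid with top view
            g=[q for q in blobs(top[155:230,285:335],(0,0,80),(180,50,190)) if q[0]>300][0]
            o=[rays("wrist",p,c),rays("top",g[1]+[285,155])];P,e=tri([(a,b[0]) for a,b in o]);print("tri grey",P.round(4),e.round(4))
        if nm=="yellow" and s[0]>150:
            g=[q for q in blobs(top[155:230,285:335],(22,120,120),(35,255,255)) if q[0]>60][0]
            o=[rays("wrist",p,c),rays("top",g[1]+[285,155])];P,e=tri([(a,b[0]) for a,b in o]);print("tri lip",P.round(4),e.round(4))
cv2.imwrite("pics/w2c.png",cv2.resize(cr,None,fx=4,fy=4,interpolation=cv2.INTER_CUBIC))
```

```text
yellow 119 [321.5 173.4] [317 155   9  38] [ 0.6726 -0.1843  0.059 ] rect [ 671.  -184.6] [49.1 10.3] 81.5
yellow 86 [194.7 182.6] [187 158  12  39] [ 0.5092 -0.1711  0.059 ] rect [ 512.  -166.3] [52.6 13.8] 65.9
yellow 40 [181.  178.3] [180 163   3  32] [ 0.4925 -0.1626  0.059 ] rect [ 492.4 -163.1] [41.8  1.7] 81.7
orange 171 [314.6 176.8] [311 163   9  32] [ 0.6573 -0.1767  0.095 ] rect [ 657.6 -179.2] [37.8  9.6] 84.5
grey 46 [240.5 142. ] [218 142  46   1] [ 0.5775 -0.1279  0.067 ] rect [ 577.4 -127.8] [ 0.1 54.5] 80.8
grey 21 [282. 142.] [272 142  21   1] [ 0.627  -0.1356  0.067 ] rect [ 627.  -135.6] [ 0.  24.3] 81.6
grey 349 [249.7 153.4] [196 152 111  10] [ 0.5862 -0.1435  0.067 ] rect [ 587.3 -144.1] [  9.8 135.4] 84.2
grey 1118 [247.1 188.5] [199 163 115  39] [ 0.5757 -0.1871  0.067 ] rect [ 587.8 -180.4] [ 49.8 145.9] 81.4
tri grey [ 0.5775 -0.1705  0.1104] 0.0038
grey 132 [229.4 177.8] [226 163   7  31] [ 0.5563 -0.1699  0.067 ] rect [ 555.7 -170.4] [38.8  7.4] 79.9
black 135 [284.5 180.5] [282 166   6  31] [ 0.6221 -0.1758  0.095 ] rect [ 622.  -176.6] [36.   5.8] 82.4
```

View pics/w2c.png

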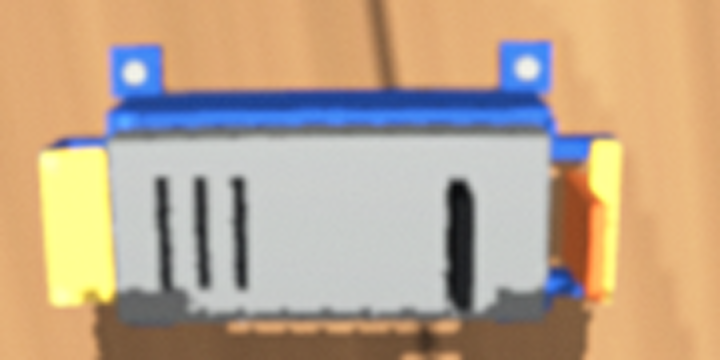

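Run:
```python
from h import *
import pickle
c=pickle.load(open("w2.pkl","rb"));print(np.round(c["T"][:3,3],3))
px=np.array([(111,134),(549,133),(549,317),(117,317)])/4+[170,120]-0.4
for z in(.064,.067,.07):
    W=plane("wrist",px,z,c)[:,:2]
    d=(W[1]+W[2]-W[0]-W[3])/2;e=(W[0]+W[1]-W[2]-W[3])/2
    a=np.arctan2(d[1],d[0]);m=W.mean(0);u=d/np.linalg.norm(d)
    O=m+.0065*u
    print(z,"len",np.linalg.norm(d).round(4),"wid",abs(np.cross(u,e)).round(4),"ang",np.degrees(a).round(2),"origin",O.round(4),"grasp x=49.5",(O+.0495*u).round(4))
u=np.array([np.cos(a),np.sin(a)]);n=np.array([-u[1],u[0]])
# rib top line ends and tab: their case-x ; blue feet
for nm,q,z in(("rib",(460,245),.085),("lipL",(75,225),.059),("catch",(605,217),.059),("tab top edge",(594,245),.095),("feetL",(135,73),.003),("feetR",(526,68),.003)):
    P=plane("wrist",np.array(q)/4+[170,120]-.4,z,c)[0,:2]; print(nm,P.round(4),"along",((P-O)@u).round(4),"across",((P-O)@n).round(4))
# top view feet/cover
t=plane("top",np.array([(150,565),(260,575)])/5*1.0,.067)
```

```text
[ 0.605 -0.079  0.423]
0.064 len 0.1377 wid 0.0601 ang -8.88 origin [ 0.591  -0.1742] grasp x=49.5 [ 0.6399 -0.1819]
0.067 len 0.1365 wid 0.0596 ang -8.88 origin [ 0.5912 -0.1734] grasp x=49.5 [ 0.6401 -0.1811]
0.07 len 0.1354 wid 0.0591 ang -8.88 origin [ 0.5914 -0.1726] grasp x=49.5 [ 0.6403 -0.1803]
rib [ 0.6227 -0.1792] along 0.0319 across -0.0016
lipL [ 0.5029 -0.1609] along -0.0892 across -0.0021
catch [ 0.6716 -0.1848] along 0.0812 across 0.0004
tab top edge [ 0.661  -0.1822] along 0.0703 across 0.0013
feetL [ 0.5208 -0.1217] along -0.0776 across 0.0394
feetR [ 0.6592 -0.1419] along 0.0622 across 0.0409<stdin>:10: DeprecationWarning: Arrays of 2-dimensional vectors are deprecated. Use arrays of 3-dimensional vectors instead. (deprecated in NumPy 2.0)
```

Emit:
{"op": "arm_command", "data": {"increments": [[0.01175, -0.00625, -0.02, 0, 0, 0, 0.087], [0.01175, -0.00625, -0.02, 0, 0, 0, 0.087], [0.01175, -0.00625, -0.02, 0, 0, 0, 0.087], [0.01175, -0.00625, -0.02, 0, 0, 0, 0.087], [0, 0, -0.02, 0, 0, 0, 0.087], [0, 0, -0.02, 0, 0, 0, 0.087], [0, 0, -0.02, 0, 0, 0, 0.087], [0, 0, -0.02, 0, 0, 0, 0.087], [0, 0, -0.02, 0, 0, 0, 0.087], [0, 0, 0, 0, 0, 0, 0.087], [0, 0, 0, 0, 0, 0, 0.087], [0, 0, 0, 0, 0, 0, 0.087]]}}

```text
clock: 4.03
position: [0.6403, -0.1809, 0.082]
ee_rot: [[0.151, 0.988, 0.002], [0.988, -0.151, 0.0], [0.0, 0.001, -1.0]]
force: [0.2, -0.5, 0.5]
gripper_width: 0.0868
grip_force: 0.0
```

Run:
```python
from h import *
f=bot.grab_frame("wrist")[:,:,::-1]; s=bot.sense();print(s["position"],s["force"])
g=bot.grab_frame("scene")[:,:,::-1]
cv2.imwrite("pics/w3.png",np.hstack([cv2.resize(f[60:300,110:410],(400,320)),cv2.resize(g[150:262,140:280],(400,320),interpolation=cv2.INTER_CUBIC)]))
```

```text
[ 0.64050402 -0.18117036  0.08234904] [ 0.32383517 -0.20876178  0.4139377 ]
```

View pics/w3.png

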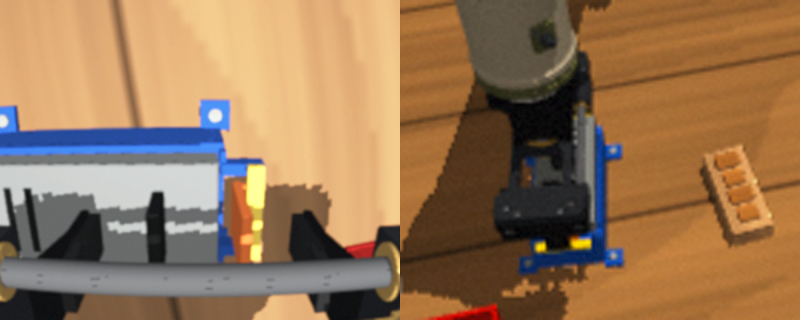

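Wrist view: fingers straddle the rib (crop x≈155) and the orange tab (x≈240). Next I descend and squeeze.

Emit:
{"op": "arm_command", "data": {"increments": [[0, 0, -0.006, 0, 0, 0, 0.087], [0, 0, -0.005, 0, 0, 0, 0.087], [0, 0, 0, 0, 0, 0, 0.087], [0, 0, 0, 0, 0, 0, 0.03], [0, 0, 0, 0, 0, 0, 0.03], [0, 0, 0, 0, 0, 0, 0.03], [0, 0, 0, 0, 0, 0, 0.03], [0, 0, 0, 0, 0, 0, 0.03], [0, 0, 0, 0, 0, 0, 0.03], [0, 0, 0, 0, 0, 0, 0.03], [0, 0, 0, 0, 0, 0, 0.03], [0, 0, 0, 0, 0, 0, 0.03]], "newtons": 30}}

```text
clock: 5.13
position: [0.6394, -0.1815, 0.0698]
ee_rot: [[0.153, 0.988, -0.0], [0.988, -0.153, 0.0], [0.0, -0.0, -1.0]]
force: [-2.3, 0.2, 2.8]
gripper_width: 0.0375
grip_force: 30.0
```

Emit:
{"op": "arm_command", "data": {"increments": [[-0.0005, 0.0001, 0.00205, -0.147, -0.944, 0, 0.03], [-0.0005, 0.0001, 0.00205, -0.147, -0.944, 0, 0.03], [-0.0005, 0.0001, 0.00205, -0.147, -0.944, 0, 0.03], [-0.0005, 0.0001, 0.00205, -0.147, -0.944, 0, 0.03], [-0.0005, 0.0001, 0.00205, -0.147, -0.944, 0, 0.03], [-0.0005, 0.0001, 0.00205, -0.147, -0.944, 0, 0.03], [0, 0, 0, 0, 0, 0, 0.03]]}}

```text
clock: 5.72
position: [0.6363, -0.1809, 0.0825]
ee_rot: [[0.153, 0.983, 0.101], [0.988, -0.152, -0.015], [0.0, 0.102, -0.995]]
force: [0.3, -0.1, -1.7]
gripper_width: 0.0374
grip_force: 30.0
```

Emit:
{"op": "arm_command", "data": {"increments": [[-0.0007, 0.0001, 0.002, -0.147, -0.944, 0, 0.03], [-0.0007, 0.0001, 0.002, -0.147, -0.944, 0, 0.03], [-0.0007, 0.0001, 0.002, -0.147, -0.944, 0, 0.03], [-0.0007, 0.0001, 0.002, -0.147, -0.944, 0, 0.03], [-0.0007, 0.0001, 0.002, -0.147, -0.944, 0, 0.03], [-0.0007, 0.0001, 0.002, -0.147, -0.944, 0, 0.03], [0, 0, 0, 0, 0, 0, 0.03]]}}

```text
clock: 6.3
position: [0.632, -0.1803, 0.0943]
ee_rot: [[0.153, 0.968, 0.198], [0.988, -0.15, -0.031], [0.0, 0.201, -0.98]]
force: [0.3, -1.0, -0.8]
gripper_width: 0.0375
grip_force: 30.0
```

Emit:
{"op": "arm_command", "data": {"increments": [[0.0029, -0.00045, 0.0006, 0, 0, 0, 0.03], [0.0029, -0.00045, 0.0006, 0, 0, 0, 0.03], [0.0029, -0.00045, 0.0006, 0, 0, 0, 0.03], [0.0029, -0.00045, 0.0006, 0, 0, 0, 0.03], [0.0029, -0.00045, 0.0006, 0, 0, 0, 0.03], [0.0029, -0.00045, 0.0006, 0, 0, 0, 0.03], [0.0029, -0.00045, 0.0006, 0, 0, 0, 0.03], [0.0029, -0.00045, 0.0006, 0, 0, 0, 0.03], [0.0029, -0.00045, 0.0006, 0, 0, 0, 0.03], [0.0029, -0.00045, 0.0006, 0, 0, 0, 0.03], [0, 0, 0, 0, 0, 0, 0.03]]}}

```text
clock: 7.22
position: [0.662, -0.1847, 0.1]
ee_rot: [[0.152, 0.969, 0.197], [0.988, -0.149, -0.031], [-0.0, 0.199, -0.98]]
force: [0.3, 0.2, -1.6]
gripper_width: 0.0374
grip_force: 30.0
```

Emit:
{"op": "arm_command", "data": {"increments": [[0, 0, 0.006, 0, 0, 0, 0.03], [0, 0, 0.008, 0, 0, 0, 0.03], [0, 0, 0.01, 0, 0, 0, 0.03], [0, 0, 0.012, 0, 0, 0, 0.03], [0, 0, 0.015, 0, 0, 0, 0.03], [0, 0, 0.015, 0, 0, 0, 0.03], [0, 0, 0.015, 0, 0, 0, 0.03], [0, 0, 0.015, 0, 0, 0, 0.03], [0, 0, 0.01, 0, 0, 0, 0.03], [0, 0, 0, 0, 0, 0, 0.03], [0, 0, 0, 0, 0, 0, 0.03]]}}

```text
clock: 8.13
position: [0.6616, -0.1848, 0.2066]
ee_rot: [[0.152, 0.968, 0.198], [0.988, -0.149, -0.031], [-0.0, 0.2, -0.98]]
force: [-0.4, -0.2, -2.1]
gripper_width: 0.0371
grip_force: 30.0
```

Run:
```python
from h import *
g=bot.grab_frame("scene")[:,:,::-1];f=bot.grab_frame("wrist")[:,:,::-1]
cv2.imwrite("pics/w4.png",np.hstack([cv2.resize(f,(400,300)),cv2.resize(g[130:250,120:280],(400,300),interpolation=cv2.INTER_CUBIC)]))
```

```text
(no output)
```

View pics/w4.png

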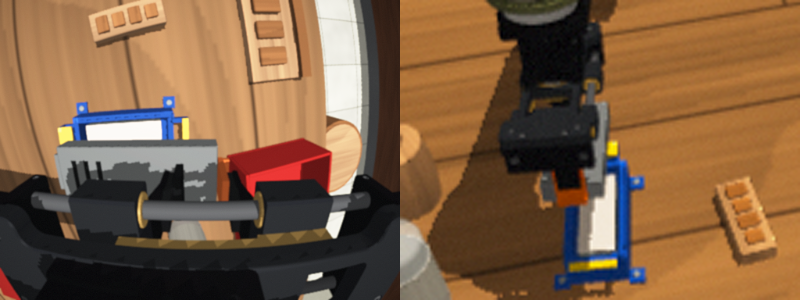

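Cover is in the fingers above the open case (stone visible, yellow catch clear). I'll level it and carry it towards the bay.

Emit:
{"op": "arm_command", "data": {"increments": [[-0.01, 0.021, 0, 0.294, 1.887, 0, 0.03], [-0.01, 0.021, 0, 0.294, 1.887, 0, 0.03], [-0.01, 0.021, 0, 0.294, 1.887, 0, 0.03], [-0.01, 0.021, 0, 0.294, 1.887, 0, 0.03], [-0.01, 0.021, 0, 0.294, 1.887, 0, 0.03], [-0.01, 0.021, 0, 0.294, 1.887, 0, 0.03], [-0.01, 0.021, 0, 0, 0, 0.8, 0.03], [-0.01, 0.021, 0, 0, 0, 0.8, 0.03], [-0.01, 0.021, 0, 0, 0, 0.8, 0.03], [-0.01, 0.021, 0, 0, 0, 0.8, 0.03], [-0.01, 0.021, 0, 0, 0, 0.8, 0.03], [-0.01, 0.021, 0, 0, 0, 0.8, 0.03], [-0.01, 0.021, 0, 0, 0, 0.8, 0.03], [-0.01, 0.021, 0, 0, 0, 0.8, 0.03], [-0.01, 0.021, 0, 0, 0, 0.8, 0.03], [-0.01, 0.021, 0, 0, 0, 0.8, 0.03], [-0.01, 0.021, 0, 0, 0, 0.8, 0.03], [-0.008, 0.021, 0, 0, 0, 0, 0.03], [0, 0, 0, 0, 0, 0, 0.03], [0, 0, 0, 0, 0, 0, 0.03]]}}

```text
clock: 9.9
position: [0.4826, 0.1943, 0.2051]
ee_rot: [[-0.003, 1.0, -0.001], [1.0, 0.003, -0.001], [-0.001, -0.001, -1.0]]
force: [0.6, -0.2, -2.3]
gripper_width: 0.038
grip_force: 30.0
```

Run:
```python
from h import *
import pickle
a=cv2.imread("pics/w1.png");c=pickle.load(open("w1.pkl","rb"))
f=bot.grab_frame("top")[:,:,::-1]
b=cv2.imread("pics/top0.png")
x,y,w,h=230,160,130,100
cv2.imwrite("pics/bay.png",np.hstack([cv2.resize(a[y:y+h,x:x+w],(400,308),interpolation=cv2.INTER_CUBIC),cv2.resize(b[160:206,180:240],(400,308),interpolation=cv2.INTER_CUBIC)]))
s=bot.sense();print(s["clock"],s["position"],s["grip_force"])
# bay roof from first top image, wood edges: print gradients of columns/rows
P=np.array([[.556,.14,.074],[.556,.246,.074],[.664,.14,.074],[.664,.246,.074]])
print(proj("top",P).round(1).tolist(),proj("wrist",P,c).round(1).tolist())
```

```text
9.95 [0.4831662  0.19299541 0.20521888] 29.98203242837917
[[218.8, 199.4], [187.7, 198.7], [220.0, 168.5], [189.4, 167.8]] [[249.8, 240.0], [293.8, 181.2], [308.3, 274.2], [352.6, 221.7]]
```

View pics/bay.png

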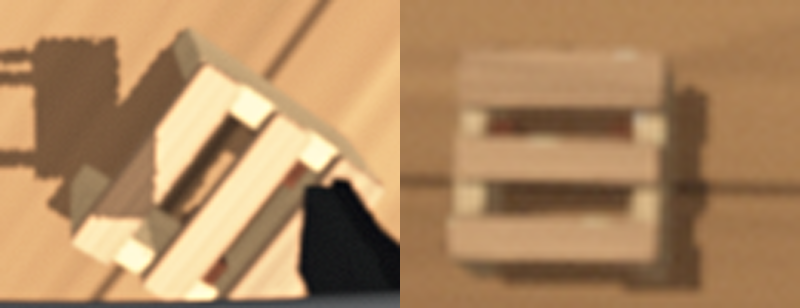

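w1 crop: the two side walls' ends show at (85,190) and (190,40) with an open gap between them, so the mouth faces the robot. The mouth-side roof corners are at crop (205,62) and (75,240). In the top crop the red-brown posts show in the far gap.

Run:
```python
from h import *
import pickle
c=pickle.load(open("w1.pkl","rb"))
k=130/400
q=np.array([(205,62),(75,240)])*k+[230,160]-.3
print("w1 roof mouth L,R z=.074",plane("wrist",q,.074,c).round(4).tolist())
t=np.array([(448,262),(660,263),(460,55),(665,55)],float);t[:,0]-=400;t=t*[60/400,46/308]+[180,160]-.4
print("top mouthL,R,backL,R",plane("top",t,.074).round(4).tolist())
for i in(0,1):
    P,e=tri([(o,d[i]) for o,d in(rays("wrist",q,c),rays("top",t))]);print("tri",P.round(4),e.round(4))
# posts in top, crop
p=np.array([(505,125),(622,125)],float);p[:,0]-=400;p=p*[60/400,46/308]+[180,160]
print("posts",plane("top",p,.04).round(3).tolist())
```

```text
w1 roof mouth L,R z=.074 [[0.5577, 0.2495, 0.074], [0.5589, 0.1466, 0.074]]
top mouthL,R,backL,R [[0.5557, 0.2489, 0.074], [0.5577, 0.1407, 0.074], [0.6638, 0.2486, 0.074], [0.6663, 0.1424, 0.074]]
tri [0.5566 0.2492 0.0742] 0.001
tri [0.5605 0.1421 0.0637] 0.0013
posts [[0.633, 0.228, 0.04], [0.634, 0.166, 0.04]]
```

Emit:
{"op": "arm_command", "data": {"increments": [[0, 0.0005, -0.016, 0, 0, 0, 0.03], [0, 0.0005, -0.02, 0, 0, 0, 0.03], [0, 0.0005, -0.02, 0, 0, 0, 0.03], [0, 0.0005, -0.02, 0, 0, 0, 0.03], [0, 0, -0.02, 0, 0, 0, 0.03], [0, 0, -0.02, 0, 0, 0, 0.03], [0, 0, -0.02, 0, 0, 0, 0.03], [0, 0, -0.015, 0, 0, 0, 0.03], [0, 0, -0.01, 0, 0, 0, 0.03], [0, 0, -0.006, 0, 0, 0, 0.03], [0, 0, -0.005, 0, 0, 0, 0.03], [0, 0, -0.003, 0, 0, 0, 0.03], [0, 0, 0, 0, 0, 0, 0.03], [0, 0, 0, 0, 0, 0, 0.03]]}}

```text
clock: 11.12
position: [0.4838, 0.1954, 0.0314]
ee_rot: [[-0.001, 1.0, 0.001], [1.0, 0.001, 0.0], [0.0, 0.001, -1.0]]
force: [0.3, -0.6, -1.5]
gripper_width: 0.0379
grip_force: 30.0
```

Emit:
{"op": "arm_command", "data": {"increments": [[0, 0, -0.003, 0, 0, 0, 0.03], [0, 0, -0.002, 0, 0, 0, 0.03], [0, 0, -0.001, 0, 0, 0, 0.03], [0, 0, 0, 0, 0, 0, 0.03], [0, 0, 0, 0, 0, 0, 0.03]]}}

```text
clock: 11.53
position: [0.4834, 0.1953, 0.0249]
ee_rot: [[-0.001, 1.0, 0.0], [1.0, 0.001, 0.0], [0.0, 0.0, -1.0]]
force: [0.5, -0.2, -1.8]
gripper_width: 0.037
grip_force: 30.0
```

Emit:
{"op": "arm_command", "data": {"increments": [[0, 0, -0.001, 0, 0, 0, 0.03], [0, 0, 0, 0, 0, 0, 0.03], [0, 0, 0, 0, 0, 0, 0.03]]}}

```text
clock: 11.78
position: [0.4835, 0.1953, 0.0246]
ee_rot: [[-0.0, 1.0, 0.0], [1.0, 0.0, 0.0], [0.0, 0.0, -1.0]]
force: [-4.7, -1.3, 10.0]
gripper_width: 0.0377
grip_force: 30.0
```

Emit:
{"op": "arm_command", "data": {"increments": [[0, 0, -0.001, 0, 0, 0, 0.03], [0, 0, 0, 0, 0, 0, 0.03], [0, 0, 0, 0, 0, 0, 0.03]]}}

```text
clock: 12.03
position: [0.4834, 0.1954, 0.0245]
ee_rot: [[-0.0, 1.0, -0.0], [1.0, 0.0, 0.001], [0.001, -0.0, -1.0]]
force: [-8.6, -3.3, 22.7]
gripper_width: 0.0379
grip_force: 30.0
```

Contact with the bench. I'll ease up, release with a partial opening, rise, and turn 90° while backing towards the plain end.

Emit:
{"op": "arm_command", "data": {"increments": [[0, 0, 0.0015, 0, 0, 0, 0.03], [0, 0, 0, 0, 0, 0, 0.062], [0, 0, 0, 0, 0, 0, 0.062], [0, 0, 0, 0, 0, 0, 0.062], [0, 0, 0, 0, 0, 0, 0.062], [0, 0, 0, 0, 0, 0, 0.062], [0, 0, 0, 0, 0, 0, 0.062], [0, 0, 0.01, 0, 0, 0, 0.062], [0, 0, 0.015, 0, 0, 0, 0.062], [0, 0, 0.02, 0, 0, 0, 0.062], [0, 0, 0.025, 0, 0, 0, 0.062], [0, 0, 0.025, 0, 0, 0, 0.062], [0, 0, 0.03, 0, 0, 0, 0.062], [0, 0, 0.03, 0, 0, 0, 0.062], [0, 0, 0.02, 0, 0, 0, 0.062], [0, 0, 0, 0, 0, 0, 0.062]]}}

```text
clock: 13.37
position: [0.4854, 0.1959, 0.2046]
ee_rot: [[-0.0, 1.0, 0.006], [1.0, -0.0, 0.004], [0.004, 0.006, -1.0]]
force: [0.1, 0.8, -0.3]
gripper_width: 0.0622
grip_force: 0.0
```

Run:
```python
from h import *
import pickle
s=bot.sense();print(s["clock"],s["position"],np.round(s["joint_positions"],1))
c=bot.camera_info("wrist");f=bot.grab_frame("wrist")[:,:,::-1];pickle.dump(c,open("w5.pkl","wb"));cv2.imwrite("pics/w5.png",f)
f=f.copy()
u=np.array([1,0.0]);O=np.array([.4346,.1955])
P=lambda x,y,z:[O[0]+x,O[1]+y,z]
pt=proj("wrist",[P(-.075,.03,.022),P(.062,.03,.022),P(.062,-.03,.022),P(-.075,-.03,.022)],c);print(pt.round(1).tolist())
for q in pt: cv2.circle(f,tuple(int(v) for v in q),2,(255,0,255),-1)
cv2.imwrite("pics/w5m.png",f)
```

```text
13.3667 [0.4853779  0.19593583 0.20457477] [-52.2   6.2  27.2 102.2  -3.1  71.9 -24.1]
[[151.8, 144.5], [264.6, 142.7], [264.2, 191.6], [155.8, 191.5]]
```

View pics/w5m.png

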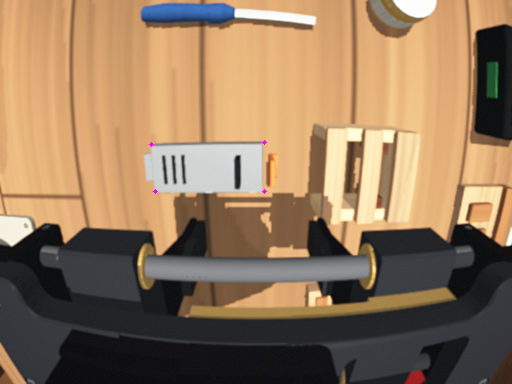

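Marks coincide with the cover's corners (152,144)…(264,192): it lies flat, heading +x, clear of the bay, and the bay is intact with its mouth at x≈320. Next I turn 90° above the plain end.

Emit:
{"op": "arm_command", "data": {"increments": [[-0.0075, 0, 0, 0, 0, 6.93, 0.087], [-0.0075, 0, 0, 0, 0, 6.93, 0.087], [-0.0075, 0, 0, 0, 0, 6.93, 0.087], [-0.0075, 0, 0, 0, 0, 6.93, 0.087], [-0.0075, 0, 0, 0, 0, 6.93, 0.087], [-0.0075, 0, 0, 0, 0, 6.93, 0.087], [-0.0075, 0, 0, 0, 0, 6.93, 0.087], [-0.0075, 0, 0, 0, 0, 6.93, 0.087], [-0.0075, 0, 0, 0, 0, 6.93, 0.087], [-0.0075, 0, 0, 0, 0, 6.93, 0.087], [-0.0075, 0, 0, 0, 0, 6.93, 0.087], [-0.0075, 0, 0, 0, 0, 6.93, 0.087], [-0.0075, 0, 0, 0, 0, 6.93, 0.087], [0, 0, 0, 0, 0, 0, 0.087], [0, 0, 0, 0, 0, 0, 0.087]]}}

```text
clock: 14.67
position: [0.3856, 0.1951, 0.199]
ee_rot: [[-1.0, 0.001, -0.001], [0.001, 1.0, -0.0], [0.001, -0.0, -1.0]]
force: [-0.2, -0.2, -0.2]
gripper_width: 0.0872
grip_force: 0.0
```

Run:
```python
from h import *
import pickle
s=bot.sense();print(s["clock"],s["position"],np.round(s["ee_rot"],3).tolist(),np.round(s["joint_positions"],1))
c=pickle.load(open("w5.pkl","rb"));f=cv2.imread("pics/w5.png")
print("roof mouth L,R (rough)",plane("wrist",[(325.5,126.5),(328,221)],.074,c).round(4).tolist())
# cover contour in w5
x,y=140,130;cr=f[y:y+75,x:x+128]
g=max(blobs(cr,(0,0,110),(180,45,235),20),key=lambda b:b[0])
ct=cv2.findContours(g[3].astype(np.uint8),cv2.RETR_EXTERNAL,cv2.CHAIN_APPROX_NONE)[0][0][:,0]+[x,y]
W=plane("wrist",ct,.022,c)[:,:2];print("cover rect",cv2.minAreaRect((W*1000).astype(np.float32)))
b=f[115:235,305:425]
cv2.imwrite("pics/b5.png",cv2.resize(b,None,fx=4,fy=4,interpolation=cv2.INTER_CUBIC))
```

```text
14.6667 [0.38563251 0.19512194 0.19900859] [[-1.0, 0.001, -0.001], [0.001, 1.0, -0.0], [0.001, -0.0, -1.0]] [-55.8  -6.2  21.7 113.9   2.4  71.9  54.9]
roof mouth L,R (rough) [[0.5561, 0.2503, 0.074], [0.5653, 0.1479, 0.074]]
cover rect ((420.7332458496094, 195.01705932617188), (145.8653106689453, 62.777069091796875), 0.1398853361606598)
```

View pics/b5.png

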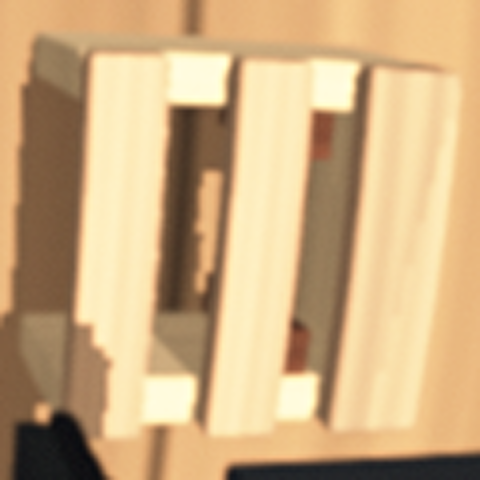

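b5: mouth slat corners at crop (90,50) and about (72,435); side wall tops span crop y≈50–430, and posts are at (320,135) and (298,350).

Run:
```python
from h import *
import pickle
c=pickle.load(open("w5.pkl","rb"))
q=np.array([(90,50),(73,433),(240,58),(207,433),(372,66),(330,428)])/4+[305,115]-.4
print(plane("wrist",q,.074,c).round(4).tolist())
```

```text
[[0.5578, 0.2497, 0.074], [0.5597, 0.1458, 0.074], [0.5985, 0.2492, 0.074], [0.599, 0.1448, 0.074], [0.6377, 0.2491, 0.074], [0.6378, 0.145, 0.074]]
```

Emit:
{"op": "arm_command", "data": {"increments": [[0, 0, -0.02, 0, 0, 0, 0.087], [0, 0, -0.025, 0, 0, 0, 0.087], [0, 0, -0.025, 0, 0, 0, 0.087], [0, 0, -0.025, 0, 0, 0, 0.087], [0, 0, -0.025, 0, 0, 0, 0.087], [0, 0, -0.025, 0, 0, 0, 0.087], [0, 0, -0.018, 0, 0, 0, 0.087], [0, 0, -0.01, 0, 0, 0, 0.087], [0, 0, -0.01, 0, 0, 0, 0.087], [0, 0, -0.006, 0, 0, 0, 0.087], [0, 0, 0, 0, 0, 0, 0.087], [0, 0, 0, 0, 0, 0, 0.087]]}}

```text
clock: 15.67
position: [0.3863, 0.1954, 0.0108]
ee_rot: [[-1.0, -0.001, 0.0], [-0.001, 1.0, 0.0], [-0.0, 0.0, -1.0]]
force: [-0.3, -0.4, 0.7]
gripper_width: 0.0867
grip_force: 0.0
```

Emit:
{"op": "arm_command", "data": {"increments": [[0, 0, -0.003, 0, 0, 0, 0.087], [0, 0, 0, 0, 0, 0, 0.05], [0, 0, 0, 0, 0, 0, 0.05], [0, 0, 0, 0, 0, 0, 0.05], [0, 0, 0, 0, 0, 0, 0.05], [0, 0, 0, 0, 0, 0, 0.05], [0, 0, 0, 0, 0, 0, 0.05], [0, 0, 0, 0, 0, 0, 0.05]], "newtons": 15}}

```text
clock: 16.33
position: [0.3859, 0.1953, 0.0075]
ee_rot: [[-1.0, -0.002, -0.0], [-0.002, 1.0, 0.0], [0.0, 0.0, -1.0]]
force: [-0.6, -0.5, 3.0]
gripper_width: 0.0599
grip_force: 15.0
```

Emit:
{"op": "arm_command", "data": {"increments": [[0.004, 0.0003, 0, 0, 0, 0, 0.05], [0.006, 0.0003, 0, 0, 0, 0, 0.05], [0.008, 0.0003, 0, 0, 0, 0, 0.05], [0.008, 0.0003, 0, 0, 0, 0, 0.05], [0.008, 0.0003, 0, 0, 0, 0, 0.05], [0.008, 0, 0, 0, 0, 0, 0.05], [0.008, 0, 0, 0, 0, 0, 0.05], [0.008, 0, 0, 0, 0, 0, 0.05], [0.008, 0, 0, 0, 0, 0, 0.05], [0.008, 0, 0, 0, 0, 0, 0.05], [0.008, 0, 0, 0, 0, 0, 0.05], [0.006, 0, 0, 0, 0, 0, 0.05], [0.006, 0, 0, 0, 0, 0, 0.05], [0.006, 0, 0, 0, 0, 0, 0.05], [0.004, 0, 0, 0, 0, 0, 0.05], [0.004, 0, 0, 0, 0, 0, 0.05], [0.004, 0, 0, 0, 0, 0, 0.05], [0.002, 0, 0, 0, 0, 0, 0.05], [0, 0, 0, 0, 0, 0, 0.05]]}}

```text
clock: 17.92
position: [0.4997, 0.197, 0.0075]
ee_rot: [[-1.0, -0.002, -0.001], [-0.002, 1.0, 0.0], [0.001, 0.0, -1.0]]
force: [-3.2, 1.0, 5.2]
gripper_width: 0.0593
grip_force: 15.0
```

Emit:
{"op": "arm_command", "data": {"increments": [[0.002, 0, 0, 0, 0, 0, 0.05], [0.002, 0, 0, 0, 0, 0, 0.05], [0.0015, 0, 0, 0, 0, 0, 0.05], [0, 0, 0, 0, 0, 0, 0.05], [0, 0, 0, 0, 0, 0, 0.05]]}}

```text
clock: 18.33
position: [0.5049, 0.197, 0.0075]
ee_rot: [[-1.0, -0.002, -0.001], [-0.002, 1.0, 0.0], [0.001, 0.0, -1.0]]
force: [-3.6, -0.0, 6.1]
gripper_width: 0.0598
grip_force: 15.0
```

Emit:
{"op": "arm_command", "data": {"increments": [[0.0015, 0, 0, 0, 0, 0, 0.05], [0.0015, 0, 0, 0, 0, 0, 0.05], [0, 0, 0, 0, 0, 0, 0.05]]}}

```text
clock: 18.58
position: [0.5078, 0.1971, 0.0075]
ee_rot: [[-1.0, -0.002, -0.002], [-0.002, 1.0, 0.0], [0.002, 0.0, -1.0]]
force: [-3.7, -0.1, 7.5]
gripper_width: 0.0593
grip_force: 15.0
```

Emit:
{"op": "arm_command", "data": {"increments": [[0.001, 0, 0, 0, 0, 0, 0.05], [0.001, 0, 0, 0, 0, 0, 0.05], [0, 0, 0, 0, 0, 0, 0.05]]}}

```text
clock: 18.83
position: [0.5097, 0.1971, 0.0075]
ee_rot: [[-1.0, -0.002, -0.002], [-0.002, 1.0, 0.0], [0.002, 0.0, -1.0]]
force: [-5.1, -0.2, 8.1]
gripper_width: 0.0598
grip_force: 15.0
```

Emit:
{"op": "arm_command", "data": {"increments": [[0.001, 0, 0, 0, 0, 0, 0.05], [0.001, 0, 0, 0, 0, 0, 0.05], [0, 0, 0, 0, 0, 0, 0.05]]}}

```text
clock: 19.08
position: [0.5117, 0.1971, 0.0075]
ee_rot: [[-1.0, -0.003, -0.002], [-0.003, 1.0, 0.0], [0.002, 0.0, -1.0]]
force: [-5.0, -0.1, 7.8]
gripper_width: 0.0595
grip_force: 15.0
```

Emit:
{"op": "arm_command", "data": {"increments": [[0.001, 0, 0.0003, 0, 0, 0, 0.05], [0.001, 0, 0, 0, 0, 0, 0.05], [0, 0, 0, 0, 0, 0, 0.05]]}}

```text
clock: 19.33
position: [0.5125, 0.1971, 0.0075]
ee_rot: [[-1.0, -0.003, -0.004], [-0.003, 1.0, -0.0], [0.004, -0.0, -1.0]]
force: [-10.3, -1.0, 9.9]
gripper_width: 0.0602
grip_force: 15.0
```

Run:
```python
from h import *
g=bot.grab_frame("scene")[:,:,::-1];t=bot.grab_frame("top")[:,:,::-1];s=bot.sense();print(s["position"],s["force"])
R=lambda i,x,y:cv2.resize(i[y:y+60,x:x+80],(400,300),interpolation=cv2.INTER_CUBIC)
cv2.imwrite("pics/e.png",np.hstack([R(g,280,165),R(t,165,165)]))
```

```text
[0.51253051 0.19705953 0.00744867] [-9.01640104e+00  6.35234478e-03  1.01922356e+01]
```

View pics/e.png

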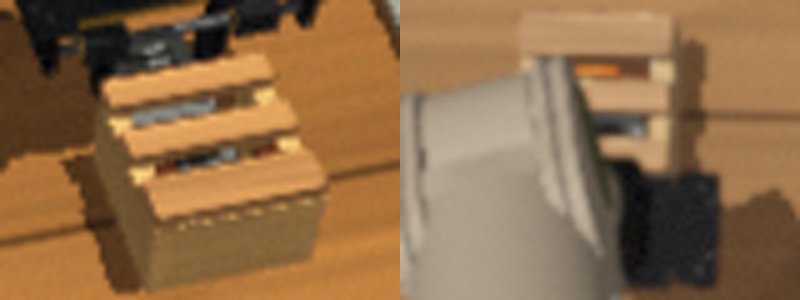

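The cover is in the bay with its tab between the posts (orange shows in the far gap, top crop (600,70)), and the push force jumped to 10 N while motion stalled, so it is at the stop. I'll release and rise.

Emit:
{"op": "arm_command", "data": {"increments": [[-0.001, 0, 0, 0, 0, 0, 0.05], [0, 0, 0, 0, 0, 0, 0.087], [0, 0, 0, 0, 0, 0, 0.087], [0, 0, 0, 0, 0, 0, 0.087], [0, 0, 0, 0, 0, 0, 0.087], [0, 0, 0, 0, 0, 0, 0.087], [0, 0, 0.008, 0, 0, 0, 0.087], [0, 0, 0.015, 0, 0, 0, 0.087], [0, 0, 0.02, 0, 0, 0, 0.087], [-0.005, 0, 0.025, 0, 0, 0, 0.087], [-0.01, 0, 0.03, 0, 0, 0, 0.087], [-0.015, 0, 0.03, 0, 0, 0, 0.087], [-0.02, 0, 0.03, 0, 0, 0, 0.087], [-0.02, 0, 0.03, 0, 0, 0, 0.087], [-0.02, 0, 0.02, 0, 0, 0, 0.087], [0, 0, 0, 0, 0, 0, 0.087], [0, 0, 0, 0, 0, 0, 0.087]]}}

```text
clock: 20.85
position: [0.4235, 0.1973, 0.2174]
ee_rot: [[-1.0, -0.003, 0.002], [-0.003, 1.0, 0.003], [-0.002, 0.003, -1.0]]
force: [-0.1, -1.5, -0.8]
gripper_width: 0.0868
grip_force: 0.0
```

Run:
```python
from h import *
c=bot.camera_info("wrist");f=bot.grab_frame("wrist")[:,:,::-1].copy();s=bot.sense();print(s["position"],s["force"],s["gripper_width"])
O=np.array([.5605,.197])
for x,y in((-.075,.03),(-.075,-.03),(-.01,.03),(-.01,-.03)):
    q=proj("wrist",[[O[0]+x,O[1]+y,.022]],c)[0];print(q.round(1));cv2.circle(f,tuple(int(v) for v in q),2,(255,0,255),-1)
cv2.imwrite("pics/w6.png",f)
```

```text
[0.42354354 0.19680215 0.21621569] [ 0.09570061 -0.69526179 -0.20639821] 0.08699688535589903
[278.6 210.1]
[232.3 210. ]
[277.1 253.6]
[233.6 253.5]
```

View pics/w6.png

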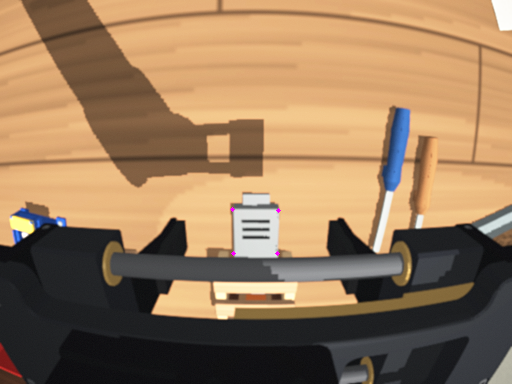

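The cover's plain end matches the marks at (232–279, 210). It lies flat in the mouth, centred and released, so I'll hand in.

```bash
python3 -c "
from plant import bot
print(bot.job_done())"
```

```text
the job is handed in; nothing more can be done
None
```

The cover came off tab end first, was set down flat and retaken by its plain end. It is now parked in the bay against the posts and released, and the job is handed in; no verdict was shown.

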